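# Rock the angle gauge on a kaleidoscope barrel to its mark and hold it

## Robot

A 6-joint arm with a two-finger parallel gripper is mounted at the origin on the work surface. World frame = base frame: x ahead of the robot, y to its left, z up, the work surface at z = 0. Lengths are in mm, angles in rad, forces in N, time in s.
With the tool pointing down it reaches from about 400 to 925 mm from the base axis. Payload 3.4 kg.
Tool frame: the origin (TCP) lies at the very end of the fingers, on their centre line; the grasp point (between the pads) lies 19 mm behind it; z points along the fingers, y is the direction in which the jaws open and shut (so a half turn about z gives the same grasp; the last joint's range is limited). The gripper opens to 85 mm and grips with 20 to 120 N. Pads are 22 mm wide; open, the fingers measure 114 mm over their backs; the gripper's body (76 mm by 85 mm) begins 54 mm behind the grasp point. The pads swing forward as they close: fully open they stand 13 mm farther back than shut.
Start: joints at [1.194, 0.307, 1.506, -0, 1.328, -0.073], TCP at [171.485, 548.839, 231.305] pointing down, gripper open.
Joint ranges: [-3.12, 3.12], [-1.05, 2.28], [0.14, 2.33], [-1.42, 4.57], [0.1, 2.73], [-2.68, 2.68]. Speed limits (rad/s): [2.57, 2.57, 3.14, 3.14, 3.14, 3.14].

## Interface

Orientations are given as a rotation vector (axis times angle).
In Python, from cell import manip gives the robot as it stands.
- The arm moves only by the tool apply_moves, never from a script. Its argument "motion" is a list of rows, each an object with "delta_pos": the shift along the tool's x, y, z in mm, a list of three; "angular": the turn, a rotation vector about the tool's x, y, z in degrees, a list of three; "fingers": the gripper's target within -1 to 1 (shut at 1, half-way at 0, fully open at -1). In form: [{"delta_pos": [x, y, z], "angular": [ax, ay, az], "fingers": fingers}, ...]. A call has 1 to 20 rows; each row shifts and turns the commanded pose from where the row before left it, along the tool's axes as they then stand; what a row does not reach is not made up. A row lasts 1/8 s, in which the tool goes at most 62.5 mm and 10.7 degrees, less where a joint would pass 70% of its speed; a pose out of reach is approached as far as the arm can. A call is refused whole if a number of a shift passes 62.5 or a number of a turn 10.7, either way. A call with a gripper value outside its range is refused whole. The fingers move at their own pace and stop on an object; "squeeze" is the grip in N (left out, the last holds). Time passes only in rows, so rows that do not move let the fingers close. It gives the time, the measured TCP pose, the force and the opening at its end, in the units of the state.
- manip.read_state(): the state, without advancing time (a new reading comes with each control period).
- manip.read_camera(name): name is "side" or "top"; returns a dict with "frame" (384x512x3 uint8, red, green, blue), "camera_matrix" (3x3 intrinsics, pixels), "eye" and "orientation" of the camera in the world. Camera axes: x right, y down, z forward; pixel columns grow to the right and rows downward; lengths in mm; the calibration is good to about 2 mm. A picture is of the moment at which its call begins. There is no depth.
- manip.finish_job(): hands the job in, once; it reports no verdict.
Trained networks look in a picture, given as the dict that the camera call returned (one of the last four; its "shot" number tells which), for a name from the list of things; names that differ only in an ending like _2 or _b are one class to them, and where a whole thing is asked for, a point or a joint stands for the part that bears it (a point fixed in the world has none). Each returns a list of dicts, best first, with "score" (0 to 1); they miss things now and then, are a little off and sometimes report something else, mostly with a low value. They report only what shows in the picture. A call takes as long as a camera call. They do not tell look-alikes from the thing itself.
- manip.cut_out(picture, query): "mask" (384x512 bool, what is visible of it).
- manip.tip_of(picture, query): "location" ([x, y, z] in mm, in world coordinates, good to about 4 mm: a listed point, or the origin of a listed thing).
The state is a dict: "time": time; "joint_pos": joint angles; "qd": joint speeds; "effort": joint torques, N m; "ee_pos": TCP position; "tool_rot": TCP orientation; "ft_force": force on the tool from outside, world axes, zero at the start; "moment": the same for the moment, N m; "width": opening from 0.0 (shut) to 1.0 (fully open).
Only numpy, scipy, OpenCV 4.12 (cv2) and the standard library are available. Lean on these libraries where they do the work, as an engineer would, in place of code of your own. Each camera call takes 0.05 s, during which the arm holds its last target.

## Task

Push the blue barrel carriage fully home away from you along its rail, then swing the red lever all the way round behind it to lock it. Then take the angle gauge by its wooden post, rest its foot lightly on the bare maple of the barrel with the dial square across the barrel, and rock it until the swinging black pointer settles on the red mark. Finish still holding the gauge there against the barrel, so that the facet line can be scribed, and leave everything else on the bench where it is.

Things in the scene. Friction and masses are not known exactly. Their poses are not given: they have to be found in the camera images.
- jig: Fixed plywood base plate of the sliding jig, 240 (x) by 150 (y) by 12 mm thick; origin at the centre of its underside on the bench; its x axis is the direction in which the carriage is pushed home (roughly away from the robot), z up. Its place and yaw on the bench vary.
- carriage (a joint): Slide of the blue carriage along the jig's +x, in m: 0 nearest the robot, 0.080 fully home at its end stop. About 3 N of friction; it stays where it is left. The carriage is 110 mm long, 70 mm wide, its slab 16 to 30 mm above the bench.
- push_face (a point): Centre of the carriage's upright near face (its -x side, facing the robot), a flat face 60 mm wide and reaching from 16 to 60 mm above the bench; this point is 38 mm above the bench. Axes as the jig's. There is free space over the plywood (top 12 mm above the bench) in front of it.
- lever (a joint): Red lock lever turning about a vertical pivot on the jig, in rad: 0 open (pointing along the jig's -x, beside the carriage's path), 1.571 locked at its stop (pointing along the jig's -y, behind the carriage). Growing is anticlockwise seen from above. Needs about 1 N at the peg; stays where left. A nose on it blocks the carriage when locked, and the carriage blocks it if not home.
- lever_pivot (a point): Lever's pivot axis, 20 mm above the bench, at x -37, y +53 mm in the jig's frame. Lever arm 16 mm wide, 15 to 24 mm above the bench.
- lever_peg (a point): On the axis of the lever's upright black round peg, 14 mm diameter, 65 mm from the pivot; the peg stands from 24 to 74 mm above the bench, this point at 55 mm. When locked its axis is 32 mm in front of the carriage's near face.
- barrel: Maple barrel fixed on the carriage, a round rod of radius 22 mm lying along its own x (= the jig's x); origin on its axis, in the middle of its 84 mm of bare maple, 56 mm above the bench, so that the crown is 78 mm above the bench. A bronze collar of radius 25 mm covers x from +42 to +58 mm; the near end is at x -42 mm. When home the origin is at jig x 46, y -25 mm.
- gauge: Loose pendulum angle gauge, about 0.25 to 0.4 kg: dark steel foot 30 (x) by 90 (y) by 10 mm with a flat underside, on it a white dial of radius 54 mm whose face looks to +x (centre 66 mm above the underside), on top a square wooden post. Origin at the centre of the underside; z up. Starts standing on the bench, to be rocked about its own x.
- gauge_post (a point): Middle of the gauge's square wooden post, 24 by 24 mm, which stands from 117 to 165 mm above the underside; this point is at 142 mm. Axes as the gauge's: grip its sides across x or across y.
- pointer (a joint): Swing of the black pendulum pointer about the gauge's x, rad: 0 when it hangs along the gauge's -z, positive when its tip is to the gauge's +y. Swings freely, always seeks straight down and settles in about 1 s.
- pointer_tip (a point): Tip of the black pointer, 44 mm from the dial's centre, in front of the dial's face.
- mark (a joint): Where the red mark sits on the dial, rad about the gauge's x from its -z, positive to the gauge's +y; preset between 0.17 and 0.35, stiff, stays.
- mark_tip (a point): Inner tip of the red mark, 44 mm from the dial's centre; the pointer's tip meets this point when the gauge leans by the right angle.
- mirror_a: Loose smoked mirror strip lying flat, 35 by 160 by 5 mm; origin at the centre of its underside. Leave alone.
- mirror_b: The second such mirror strip. Leave alone.
- marble_center (a point): Centre of the lavender glass marble, 22 mm diameter, sitting in a wooden ring 52 mm across and 12 mm high. Leave alone.
- collar: Loose bronze collar, 54 mm across, 16 mm high, origin under its centre. Leave alone.
- gluejar: Amber jar, 56 mm across, 75 mm high, origin under its centre. Leave alone.
- spare_barrel: Spare maple barrel standing upright, 44 mm across, 110 mm high, origin under its centre. Leave alone.
- brush: Small brush lying flat, 170 mm long, origin under its middle. Leave alone.
Not all that is in view belongs to the job. Of the things that look like the gauge, the larger one is meant.

How it is judged (in metres and radians):
On the way, in this order (a step that is already met when the one before it is completed fails the run):
1. the carriage is pushed home (value of joint carriage above 0.074 m), for 0.2 s.
2. the lever is swung round and locks the carriage (value of joint carriage above 0.074 m and value of joint lever above 1.4 rad), for 0.2 s.
3. the gripped gauge rests on the barrel with its pointer settled on the mark (all of step 2 and contact force between gauge and barrel between 0.3 and 20 N and contact force between the fingers and gauge above 2 N and distance between pointer_tip and mark_tip below 0.0035 m and velocity of joint pointer between -0.5 and 0.5 rad/s and angle between the x axis of gauge and the x axis of barrel, either way round below 0.2 rad and angle between gauge's own x axis and vertical between 1.4 and 1.74 rad and x of gauge in the frame of barrel between -0.028 and 0.026 m and y of gauge in the frame of barrel between -0.03 and 0.03 m and z of gauge in the frame of barrel above 0.01 m), for 0.3 s.
At the end, for the whole second after the job is handed in: Carriage within 6 mm of home, lever past 1.4 rad; gripped gauge's foot on the bare maple with 0.3 to 20 N, square across it within 0.2 rad, not pitched over 0.17 rad, centre within 30 mm of the barrel axis; pointer tip within 3.5 mm of the mark, under 0.5 rad/s; held 1 s (all of step 3); the arm keeps its last pose, push and grip.
It fails at once if something else on the bench is moved by more than 20 mm (distance of any of mirror_a, mirror_b, marble_center, collar, gluejar, spare_barrel, brush from where it was at the start of the episode above 0.02 m).
It also fails if it takes over 72 s, if anything falls off the work surface, if the arm or the gripper's body presses on something with over 40 N, if the wrist force passes 120 N, or if a joint passes its speed limit or range.

## Working session

There is one attempt and no reset: what is moved stays moved. The work goes in short steps, Python scripts to look and compute and a tool call to move; the robot and the scene stay as the last step left them, time stands still between calls to the robot, and variables do not carry over. Pictures are saved under pics/ and viewed, and the job is handed in when it is done.

Besides the shell and the picture viewer there is one more tool, called after ">>>" as name(argument=value, ...) on one line, values as JSON. apply_moves: Moves the arm, as the interface text tells. Its arguments: {"type":"object","properties":{"motion":{"type":"array"},"squeeze":{"type":"number"}},"required":["motion"]}

```bash
ls; mkdir -p pics; python3 - <<'E'
from cell import manip
import cv2
s=manip.read_state();print({k:(v if not hasattr(v,'tolist') else v.tolist()) for k,v in s.items()})
for n in("side","top"):
    p=manip.read_camera(n);print(n,p['camera_matrix'],p['eye'],p['orientation'],p['shot'])
    cv2.imwrite(f'pics/{n}0.png',cv2.resize(p['frame'][:,:,::-1],(800,600),interpolation=cv2.INTER_CUBIC))
    for q in ['jig','carriage','push_face','lever','lever_pivot','lever_peg','barrel','gauge','gauge_post','pointer_tip','mark_tip']:
        try: print(q,[(round(d['score'],2),[round(float(x),1) for x in d['location']]) for d in manip.tip_of(p,q)][:3])
        except Exception as e: print(q,e)
print(manip.read_state()['time'])
E
```

```text
pics
{'time': 0.0, 'joint_pos': [1.1945135880120785, 0.307552518882319, 1.5076976990968103, 1.4685302641049399e-05, 1.3284158247749198, -0.07350526513508951], 'qd': [0.0002840354245637463, -0.0004968510987935942, 0.000601029015665667, 0.0003408729417501513, 0.0011358249748996312, -0.0016165610269864039], 'effort': [-0.0009758189844433218, -45.75471639633179, -25.19108533859253, -0.0007446224662999157, 0.01357983739580959, -1.4383800817086012e-07], 'ee_pos': [171.20560982475817, 548.1675675200986, 230.38361967622683], 'tool_rot': [-0.47372056847182853, -3.105187746615024, 0.003169383187579262], 'ft_force': [-0.1103361462850197, -0.659349454767401, 0.7438781002120627], 'moment': [0.03988551996455271, -0.04942004980148338, 0.0108028000284579], 'width': 1.0001191807814467}
side [[499.14072      0.         260.08110744]
 [  0.         499.14072    204.42254925]
 [  0.           0.           1.        ]] [-154.60638503 -917.5077066  1067.82837407] [-2.14459743  0.75756336 -0.36895524] 1
jig [(0.65, [610.7, -140.1, -0.3])]
carriage it knows: barrel, brush, collar, gauge, gauge_post, gluejar
[... 1002 characters left out ...]
sh, collar, gauge, gauge_post, gluejar, jig, lever_peg, lever_pivot, marble_center, mark_tip, mirror, pointer_tip, push_face, spare_barrel
push_face [(0.67, [529.3, -136.9, 34.8])]
lever it knows: barrel, brush, collar, gauge, gauge_post, gluejar, jig, lever_peg, lever_pivot, marble_center, mark_tip, mirror, pointer_tip, push_face, spare_barrel
lever_pivot [(0.54, [595.0, -79.2, 17.8]), (0.25, [610.2, -140.3, -2.5])]
lever_peg [(0.64, [683.3, -414.0, 1.8]), (0.56, [525.7, -69.4, 54.3])]
barrel [(0.8, [579.1, -157.7, 54.1])]
gauge [(0.65, [488.6, 190.6, -3.6]), (0.6, [524.0, 310.5, -2.9])]
gauge_post [(0.92, [487.7, 190.2, 143.0]), (0.48, [533.8, 313.0, 100.2])]
pointer_tip []
mark_tip []
1.0
```

View pics/side0.png

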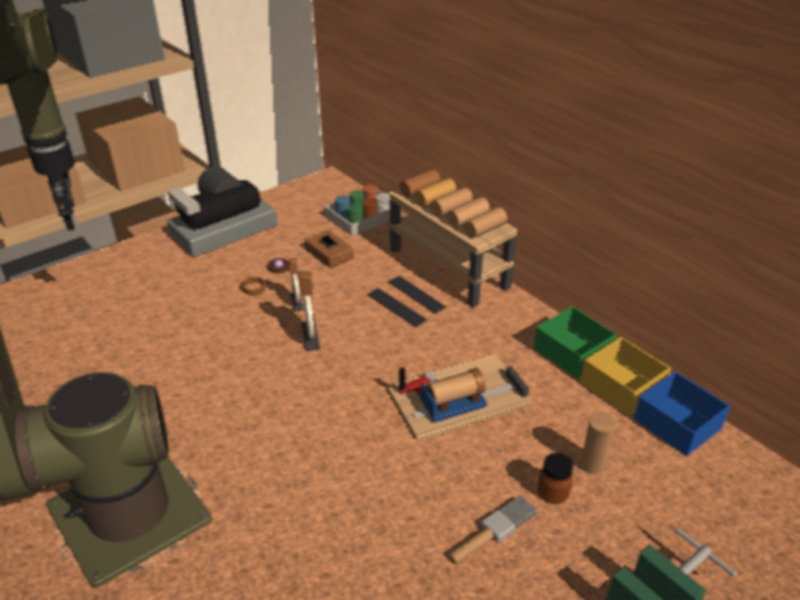

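View pics/top0.png

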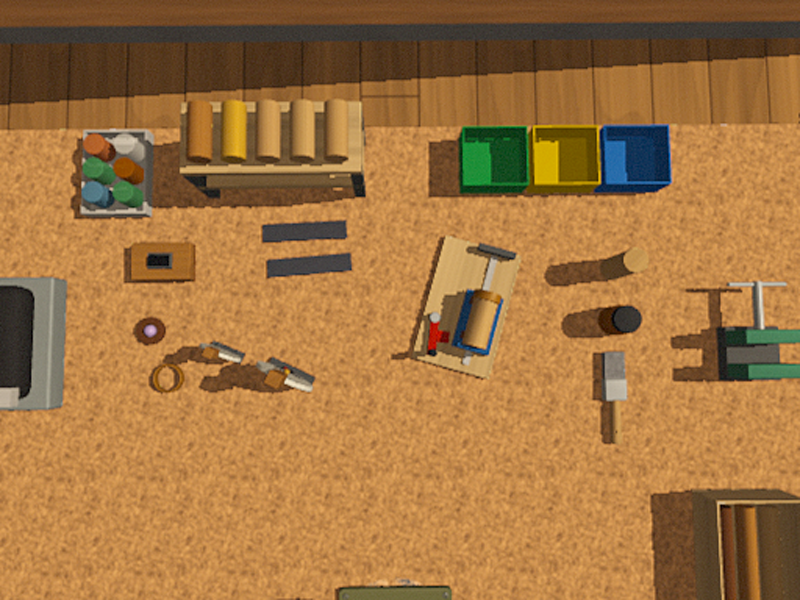

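```bash
python3 - <<'E'
import cv2,numpy as np
a=cv2.imread('pics/side0.png');b=cv2.imread('pics/top0.png')
c1=cv2.resize(a[240:360,230:360],(400,370),interpolation=cv2.INTER_CUBIC)
c2=cv2.resize(b[330:400,180:330],(400,187),interpolation=cv2.INTER_CUBIC)
c3=cv2.resize(a[340:440,380:540],(400,250),interpolation=cv2.INTER_CUBIC)
c4=cv2.resize(b[220:390,400:540],(329,400),interpolation=cv2.INTER_CUBIC)
o=np.zeros((600,800,3),np.uint8);o[:370,:400]=c1;o[:187,400:]=c2;o[200:600,440:769]=c4;o[372:600,:400]=c3[:228]
cv2.imwrite('pics/zoom0.png',o)
E
```

```text
(no output)
```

View pics/zoom0.png

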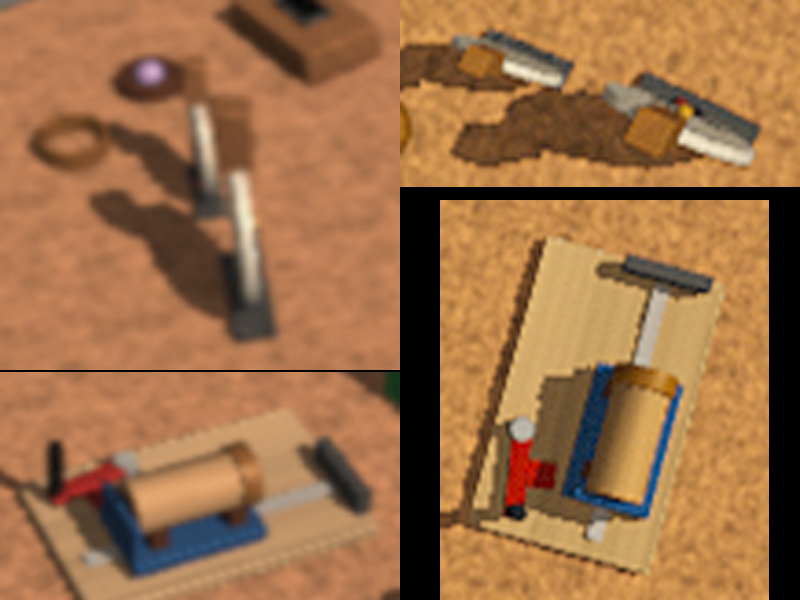

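```bash
cat > h.py <<'E'
from cell import manip
import cv2,numpy as np
from scipy.spatial.transform import Rotation as R
def ray(p,uv,z):
    K=p['camera_matrix'];O=np.array(p['orientation']);M=R.from_rotvec(O).as_matrix() if O.size==3 else O
    uv=np.atleast_2d(uv).astype(float)
    d=np.c_[uv,np.ones(len(uv))]@np.linalg.inv(K).T@M.T
    e=np.array(p['eye']);t=(z-e[2])/d[:,2];return e+t[:,None]*d
def proj(p,X):
    K=p['camera_matrix'];M=R.from_rotvec(np.array(p['orientation'])).as_matrix()
    c=(np.atleast_2d(X)-p['eye'])@M;return (c/c[:,2:])@K.T[:,:2]
def tri(ps,uvs):
    A=[];b=[]
    A=np.zeros((3,3));b=np.zeros(3)
    for p,uv in zip(ps,uvs):
        K=p['camera_matrix'];M=R.from_rotvec(np.array(p['orientation'])).as_matrix()
        d=M@np.linalg.inv(K)@np.array([uv[0],uv[1],1.]);d/=np.linalg.norm(d);P=np.eye(3)-np.outer(d,d);A+=P;b+=P@np.array(p['eye'])
    return np.linalg.solve(A,b)
def st():
    s=manip.read_state();print('t',round(s['time'],2),'tcp',np.round(s['ee_pos'],1),'F',np.round(s['ft_force'],1),'M',np.round(s['moment'],2),'w',round(s['width'],3),'q',np.round(s['joint_pos'],2));
    print(np.round(R.from_rotvec(s['tool_rot']).as_matrix(),3).tolist());return s
E
python3 - <<'E'
from h import *
pt=manip.read_camera('top');psd=manip.read_camera('side')
for q,z in(('jig',12),('gauge',5),('barrel',70)):
  for p,n in((pt,'top'),(psd,'side')):
    for d in manip.cut_out(p,q)[:2]:
        m=d['mask'].astype(np.uint8)
        cv2.imwrite(f'pics/m_{q}_{n}_{round(d["score"],2)}.png',p['frame'][:,:,::-1]*m[:,:,None])
        v,u=np.nonzero(m);X=ray(p,np.c_[u,v],z)[:,:2].astype(np.float32)
        r=cv2.minAreaRect(X);print(q,n,round(d['score'],2),m.sum(),[round(float(x),1) for x in (*r[0],*r[1],r[2])],'uv',u.mean().round(),v.mean().round())
s=st()
# tilt info
E
```

```text
jig top 0.77 4186 [615.9, -138.4, 151.7, 244.8, 74.2] uv 298.0 196.0
jig top 0.75 540 [590.9, -166.2, 48.2, 104.6, 75.3] uv 307.0 203.0
jig side 0.84 3201 [621.9, -129.7, 194.9, 264.1, 72.7] uv 293.0 253.0
gauge top 0.78 473 [486.8, 204.8, 113.9, 51.3, 67.1] uv 182.0 239.0
gauge top 0.77 240 [535.0, 320.5, 84.6, 31.9, 80.6] uv 141.0 224.0
gauge side 0.84 362 [538.1, 275.1, 288.7, 29.2, 59.9] uv 197.0 199.0
gauge side 0.72 172 [565.2, 373.6, 205.8, 23.4, 61.2] uv 189.0 182.0
barrel top 0.85 601 [588.6, -156.6, 50.3, 102.3, 75.4] uv 307.0 203.0
barrel side 0.6 539 [583.4, -169.0, 65.6, 112.2, 74.9] uv 293.0 247.0
t 1.4 tcp [171.5 548.8 231.3] F [-0.1 -0.2 -0.3] M [ 0.04  0.03 -0.02] w 0.995 q [ 1.19  0.31  1.51 -0.    1.33 -0.07]
[[-0.955, 0.298, -0.0], [0.298, 0.955, -0.0], [-0.0, -0.0, -1.0]]
```

```bash
cat > g.py <<'E'
from h import *
from scipy.optimize import minimize
def parts(fx=0.):
    def box(x0,x1,y0,y1,z0,z1): return np.array([[x,y,z] for x in(x0,x1) for y in(y0,y1) for z in(z0,z1)],float)
    a=np.linspace(0,2*np.pi,40)
    disc=np.concatenate([np.c_[np.full(40,x),54*np.cos(a),66+54*np.sin(a)] for x in(-4+fx,4+fx)])
    return [box(-15,15,-45,45,0,10),disc,box(-12,12,-12,12,117,165)]
def sil(p,X,Rm,S=4,fx=0.):
    m=np.zeros((384*S,512*S),np.uint8)
    for P in parts(fx):
        uv=proj(p,P@Rm.T+X);h=cv2.convexHull(((uv+.5)*S-.5).astype(np.float32))
        cv2.fillConvexPoly(m,np.round(h*16).astype(np.int32),1,shift=4)
    return cv2.resize(m.astype(np.float32),(512,384),interpolation=cv2.INTER_AREA)
E
python3 - <<'E'
from g import *
pt=manip.read_camera('top');ps=manip.read_camera('side')
obs=[]
for p in(pt,ps):
    for d in manip.cut_out(p,'gauge'):
        v,u=np.nonzero(d['mask'])
        e=proj(p,[[488,191,70]])[0]
        if np.hypot(u.mean()-e[0],v.mean()-e[1])<12: obs.append((p,d['mask'].astype(np.float32)));break
def f(x):
    c=0
    for p,m in obs:
        s=sil(p,np.array([x[0],x[1],0]),R.from_euler('z',x[2],degrees=True).as_matrix())
        c+=1-np.minimum(s,m).sum()/np.maximum(s,m).sum()
    return c
best=min((minimize(f,[488,191,y0],method='Nelder-Mead',options=dict(initial_simplex=[[488,191,y0],[493,191,y0],[488,196,y0],[488,191,y0+8]])) for y0 in(-15,-25,-35)),key=lambda r:r.fun)
print(best.x,best.fun,len(obs))
for y in range(-40,-5,5):print(y,round(f([best.x[0],best.x[1],y]),3))
# jig point fit
M={'jig':[0,0,0],'lever_pivot':[-37,53,20],'push_face':None,'barrel':None,'lever_peg':[-102,53,55]}
pts=[]
for p in(pt,ps):
    for q in M:
        for d in manip.tip_of(p,q):
            L=np.array(d['location'])
            if abs(L[0]-590)<90 and abs(L[1]+130)<75: pts.append((q,L));print(q,L.round(1));break
pts+= [('jig',np.array([610,-138.,0])),('lever_pivot',np.array([592,-79.2,18])),('push_face',np.array([529.5,-138.5,38])),('barrel',np.array([579,-154.5,55])),('lever_peg',np.array([523.5,-70.5,55]))]
def g(x):
    c,s=np.cos(x[2]),np.sin(x[2]);o=0
    for q,L in pts:
        a=M[q]
        if q=='barrel':a=[46-80+x[3],-25]
        if q=='push_face':a=[-5-80+x[3],-25]
        P=np.array([x[0]+c*a[0]-s*a[1],x[1]+s*a[0]+c*a[1]]);o+=np.minimum(np.linalg.norm(P-L[:2]),8)**2
    return o
r=minimize(g,[612,-138,-.26,5],method='Nelder-Mead',options=dict(maxiter=4000));print(r.x,r.fun)
print(manip.read_state()['time'])
E
```

```text
[490.31032887 192.91010149 -25.52246802] 0.09526664018630981 1
-40 0.249
-35 0.185
-30 0.172
-25 0.1
-20 0.188
-15 0.302
-10 0.393
jig [ 609.5 -135.9   -0.7]
lever_pivot [594.2 -76.9  16.6]
push_face [ 530.4 -139.5   37.6]
barrel [ 574.7 -153.8   54.9]
lever_peg [522.4 -70.8  57. ]
jig [ 612.8 -137.4    1.1]
lever_pivot [590.2 -81.3  16.2]
push_face [ 528.9 -138.4   41.9]
lever_peg [524.8 -67.6  56.1]
[ 6.11093800e+02 -1.38824046e+02 -3.08035736e-01  6.80671996e+00] 253.92857106613732
2.1
```

>>> apply_moves(motion=[{"delta_pos":[-39.9,-24.1,0],"angular":[0,0,0],"fingers":1},{"delta_pos":[-39.9,-24.1,0],"angular":[0,0,0],"fingers":1},{"delta_pos":[-39.9,-24.1,0],"angular":[0,0,0],"fingers":1},{"delta_pos":[-39.9,-24.1,0],"angular":[0,0,0],"fingers":1},{"delta_pos":[-39.9,-24.1,0],"angular":[0,0,0],"fingers":1},{"delta_pos":[-39.9,-24.1,0],"angular":[0,0,0],"fingers":1},{"delta_pos":[-39.9,-24.1,0],"angular":[0,0,0],"fingers":1},{"delta_pos":[-39.9,-24.1,0],"angular":[0,0,0],"fingers":1},{"delta_pos":[-39.9,-24.1,0],"angular":[0,0,0],"fingers":1},{"delta_pos":[-39.9,-24.1,0],"angular":[0,0,0],"fingers":1},{"delta_pos":[-14.2,-38.7,0],"angular":[0,0,0],"fingers":1},{"delta_pos":[-14.2,-38.7,0],"angular":[0,0,0],"fingers":1},{"delta_pos":[-14.2,-38.7,0],"angular":[0,0,0],"fingers":1},{"delta_pos":[-14.2,-38.7,0],"angular":[0,0,0],"fingers":1},{"delta_pos":[-14.2,-38.7,0],"angular":[0,0,0],"fingers":1},{"delta_pos":[-14.2,-38.7,0],"angular":[0,0,0],"fingers":1},{"delta_pos":[-14.2,-38.7,0],"angular":[0,0,0],"fingers":1},{"delta_pos":[-14.2,-38.7,0],"angular":[0,0,0],"fingers":1},{"delta_pos":[0,0,0],"angular":[0,0,0],"fingers":1}])

```text
time: 4.47
ee_pos: [497.0, -132.3, 231.4]
tool_rot: [0.48, 3.104, -0.002]
ft_force: [0.1, -0.0, -0.8]
width: -0.002
```

```bash
python3 -c "
from h import *
st()"
```

```text
t 4.47 tcp [ 497.  -132.3  231.4] F [ 0.1 -0.  -0.8] M [ 0.04 -0.02  0.01] w -0.002 q [-0.34  0.22  1.63 -0.    1.29 -1.61]
[[-0.953, 0.302, 0.001], [0.302, 0.953, -0.001], [-0.001, -0.001, -1.0]]
```

>>> apply_moves(motion=[{"delta_pos":[0,2.6,40],"angular":[0,0,0],"fingers":1},{"delta_pos":[0,0,40],"angular":[0,0,0],"fingers":1},{"delta_pos":[0,0,40],"angular":[0,0,0],"fingers":1},{"delta_pos":[0,0,40],"angular":[0,0,0],"fingers":1},{"delta_pos":[0,0,38],"angular":[0,0,1.5],"fingers":1},{"delta_pos":[-10,0,0],"angular":[0,0,0],"fingers":1},{"delta_pos":[-10,0,0],"angular":[0,0,0],"fingers":1},{"delta_pos":[-10,0,0],"angular":[0,0,0],"fingers":1},{"delta_pos":[-10,0,0],"angular":[0,0,0],"fingers":1},{"delta_pos":[-10,0,0],"angular":[0,0,0],"fingers":1},{"delta_pos":[-10,0,0],"angular":[0,0,0],"fingers":1},{"delta_pos":[-10,0,0],"angular":[0,0,0],"fingers":1},{"delta_pos":[-10,0,0],"angular":[0,0,0],"fingers":1},{"delta_pos":[0,0,0],"angular":[0,0,0],"fingers":1}])

```text
time: 6.22
ee_pos: [575.3, -154.1, 33.4]
tool_rot: [0.514, 3.096, -0.002]
ft_force: [0.2, -0.3, -0.5]
width: 0.002
```

```bash
python3 -c "
from h import *
st()
p=manip.read_camera('top')
cv2.imwrite('pics/t1.png',cv2.resize(p['frame'][130:260,230:360,::-1],(600,600),interpolation=cv2.INTER_CUBIC))"
```

```text
t 6.22 tcp [ 575.3 -154.1   33.4] F [ 0.2 -0.3 -0.5] M [-0.04 -0.04  0.04] w 0.002 q [-0.33  0.54  1.7  -0.    0.9  -1.57]
[[-0.946, 0.323, 0.003], [0.323, 0.946, -0.002], [-0.004, -0.001, -1.0]]
```

View pics/t1.png

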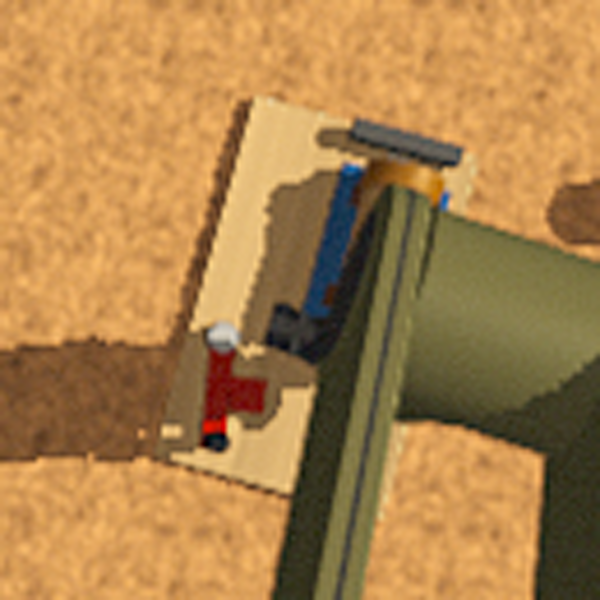

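>>> apply_moves(motion=[{"delta_pos":[-2,0,0],"angular":[0,0,-3.5],"fingers":1},{"delta_pos":[-3,0,0],"angular":[0,0,0],"fingers":1},{"delta_pos":[-3,0,0],"angular":[0,0,0],"fingers":1},{"delta_pos":[-3,0,0],"angular":[0,0,0],"fingers":1},{"delta_pos":[0,0,0],"angular":[0,0,0],"fingers":1}])

```text
time: 6.9
ee_pos: [584.0, -156.3, 33.2]
tool_rot: [0.42, 3.113, -0.0]
ft_force: [-2.8, -0.7, 0.6]
width: 0.003
```

```bash
python3 -c "
from h import *
st()"
```

```text
t 6.9 tcp [ 584.  -156.3   33.2] F [-2.8 -0.7  0.6] M [-0.18  0.31 -0.04] w 0.003 q [-0.33  0.55  1.67 -0.    0.92 -1.63]
[[-0.964, 0.265, 0.001], [0.265, 0.964, -0.0], [-0.001, -0.0, -1.0]]
```

>>> apply_moves(motion=[{"delta_pos":[-2,0,0],"angular":[0,0,0],"fingers":1},{"delta_pos":[-2,0,0],"angular":[0,0,0],"fingers":1},{"delta_pos":[-2,0,0],"angular":[0,0,0],"fingers":1},{"delta_pos":[0,0,0],"angular":[0,0,0],"fingers":1}])

```text
time: 7.4
ee_pos: [589.7, -157.6, 33.2]
tool_rot: [0.42, 3.113, 0.0]
ft_force: [-2.1, -0.3, -0.1]
width: 0.003
```

>>> apply_moves(motion=[{"delta_pos":[-2,0,0],"angular":[0,0,0],"fingers":1},{"delta_pos":[-2,0,0],"angular":[0,0,0],"fingers":1},{"delta_pos":[0,0,0],"angular":[0,0,0],"fingers":1}])

```text
time: 7.78
ee_pos: [589.7, -157.6, 33.2]
tool_rot: [-0.418, -3.107, -0.001]
ft_force: [-10.7, 0.6, 6.9]
width: 0.001
```

>>> apply_moves(motion=[{"delta_pos":[10,0,0],"angular":[0,0,0],"fingers":1},{"delta_pos":[5,0,-40],"angular":[0,0,0],"fingers":1},{"delta_pos":[0,0,-40],"angular":[0,0,0],"fingers":0},{"delta_pos":[25.3,22.3,0],"angular":[0,0,0],"fingers":0},{"delta_pos":[25.3,22.3,0],"angular":[0,0,0],"fingers":0},{"delta_pos":[25.3,22.3,0],"angular":[0,0,-7.9],"fingers":0},{"delta_pos":[0,0,0],"angular":[0,0,0],"fingers":0}])

```text
time: 8.65
ee_pos: [522.5, -68.0, 113.6]
tool_rot: [0.201, 3.134, 0.002]
ft_force: [0.4, -0.2, -0.2]
width: 0.501
```

```bash
python3 - <<'E'
from h import *
st()
p=manip.read_camera('side')
for q in('lever_peg','lever_pivot','push_face','barrel'):
    print(q,[(round(d['score'],2),np.round(d['location'],1)) for d in manip.tip_of(p,q)][:2])
cv2.imwrite('pics/s2.png',cv2.resize(p['frame'][180:310,210:370,::-1],(738,600),interpolation=cv2.INTER_CUBIC))
E
```

```text
t 8.65 tcp [522.5 -68.  113.6] F [ 0.4 -0.2 -0.2] M [ 0.03 -0.04 -0.03] w 0.501 q [-0.21  0.36  1.76  0.    1.02 -1.65]
[[-0.992, 0.127, 0.001], [0.127, 0.992, 0.001], [-0.001, 0.001, -1.0]]
lever_peg [(0.72, array([521.9, -71.4,  59.3]))]
lever_pivot [(0.6, array([588.2, -79.3,  14.9]))]
push_face [(0.64, array([ 601.1, -156.8,   38.5]))]
barrel [(0.7, array([ 648.8, -173.5,   58. ]))]
```

View pics/s2.png

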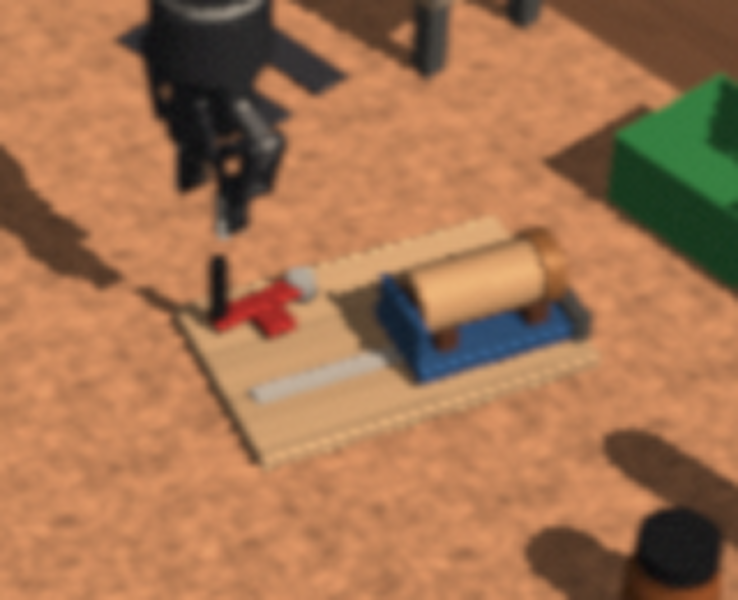

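>>> apply_moves(motion=[{"delta_pos":[0,-1.5,35],"angular":[0,0,0],"fingers":0},{"delta_pos":[0,-1.5,35],"angular":[0,0,0],"fingers":0},{"delta_pos":[0,0,0],"angular":[0,0,0],"fingers":1},{"delta_pos":[0,0,0],"angular":[0,0,0],"fingers":1},{"delta_pos":[0,0,0],"angular":[0,0,0],"fingers":1}], squeeze=20)

```text
time: 9.52
ee_pos: [523.1, -73.3, 43.4]
tool_rot: [0.204, 3.135, -0.0]
ft_force: [1.7, -1.5, -11.5]
width: 0.153
```

```bash
python3 -c "
from h import *
st()"
```

```text
t 9.53 tcp [523.1 -73.3  43.4] F [  1.7  -1.5 -11.5] M [-0.2  -0.09  0.  ] w 0.153 q [-0.22  0.46  1.83 -0.    0.85 -1.66]
[[-0.992, 0.13, 0.0], [0.13, 0.992, -0.0], [-0.0, -0.0, -1.0]]
```

```bash
python3 - <<'E'
from h import *
T=manip.read_state();Rm=R.from_rotvec(T['tool_rot']).as_matrix()
pv=np.array([588,-79.7]);a0=np.arctan2(7.,-64.8)
r=65;P=pv+r*np.array([np.cos(a0),np.sin(a0)])
for k in range(1,13):
    a=a0+np.radians(7*k);N=pv+r*np.array([np.cos(a),np.sin(a)])
    d=Rm.T@np.r_[N-P,0];print(np.round(d,1),N.round(1));P=N
    Rm=Rm@R.from_rotvec([0,0,-np.radians(4)]).as_matrix()
E
```

```text
[-0.7 -7.9  0. ] [523.  -80.6]
[-1.1 -7.9  0. ] [523.6 -88.6]
[-1.5 -7.8  0. ] [525.2 -96.3]
[-1.9 -7.7  0. ] [ 527.7 -103.9]
[-2.3 -7.6  0. ] [ 531.1 -111. ]
[-2.7 -7.5  0. ] [ 535.3 -117.8]
[-3.1 -7.3  0. ] [ 540.3 -123.9]
[-3.5 -7.1  0. ] [ 546.1 -129.4]
[-3.8 -7.   0. ] [ 552.4 -134.1]
[-4.2 -6.7  0. ] [ 559.3 -138. ]
[-4.5 -6.5  0. ] [ 566.7 -141.1]
[-4.9 -6.3  0. ] [ 574.3 -143.2]
```

>>> apply_moves(motion=[{"delta_pos":[-0.7,-7.9,0],"angular":[0,0,-4],"fingers":1},{"delta_pos":[-1.1,-7.9,0],"angular":[0,0,-4],"fingers":1},{"delta_pos":[-1.5,-7.8,0],"angular":[0,0,-4],"fingers":1},{"delta_pos":[-1.9,-7.7,0],"angular":[0,0,-4],"fingers":1},{"delta_pos":[-2.3,-7.6,0],"angular":[0,0,-4],"fingers":1},{"delta_pos":[-2.7,-7.5,0],"angular":[0,0,-4],"fingers":1},{"delta_pos":[0,0,0],"angular":[0,0,0],"fingers":1}])

```text
time: 10.4
ee_pos: [534.3, -117.9, 43.4]
tool_rot: [0.451, -3.108, -0.001]
ft_force: [-0.6, 0.6, -8.8]
width: 0.155
```

```bash
python3 -c "
from h import *
st()"
```

```text
t 10.4 tcp [ 534.3 -117.9   43.4] F [-0.6  0.6 -8.8] M [0.14 0.27 0.14] w 0.155 q [-0.29  0.48  1.79  0.    0.87 -2.15]
[[-0.959, -0.284, -0.001], [-0.284, 0.959, 0.0], [0.001, 0.001, -1.0]]
```

>>> apply_moves(motion=[{"delta_pos":[-3.1,-7.3,0],"angular":[0,0,-3],"fingers":1},{"delta_pos":[-3.6,-7.1,0],"angular":[0,0,-3],"fingers":1},{"delta_pos":[-4.0,-6.9,0],"angular":[0,0,-3],"fingers":1},{"delta_pos":[-4.5,-6.5,0],"angular":[0,0,-3],"fingers":1},{"delta_pos":[-5,-6.2,0],"angular":[0,0,-3],"fingers":1},{"delta_pos":[-5.4,-5.9,0],"angular":[0,0,-3],"fingers":1},{"delta_pos":[0,0,0],"angular":[0,0,0],"fingers":1},{"delta_pos":[0,0,0],"angular":[0,0,0],"fingers":1}])

```text
time: 11.4
ee_pos: [569.3, -143.0, 43.5]
tool_rot: [0.93, -2.993, -0.005]
ft_force: [-8.2, -0.4, 0.4]
width: 0.155
```

```bash
python3 - <<'E'
from h import *
st()
p=manip.read_camera('side')
for q in('lever_peg','lever_pivot','push_face','barrel'):
    print(q,[(round(d['score'],2),np.round(d['location'],1)) for d in manip.tip_of(p,q)][:2])
cv2.imwrite('pics/s3.png',cv2.resize(p['frame'][180:310,210:370,::-1],(738,600),interpolation=cv2.INTER_CUBIC))
E
```

```text
t 11.4 tcp [ 569.3 -143.    43.5] F [-8.2 -0.4  0.4] M [-0.01  1.41  0.14] w 0.155 q [-0.32  0.52  1.7  -0.    0.93 -2.49]
[[-0.824, -0.566, -0.008], [-0.567, 0.824, 0.001], [0.006, 0.005, -1.0]]
lever_peg [(0.59, array([ 571.5, -141.1,   57.8]))]
lever_pivot [(0.41, array([589.5, -79.6,  17.6]))]
push_face [(0.89, array([ 603. , -159.3,   38.8]))]
barrel [(0.93, array([ 648.2, -174.2,   56.3])), (0.62, array([693.5, 157.5,  -2.3]))]
```

View pics/s3.png

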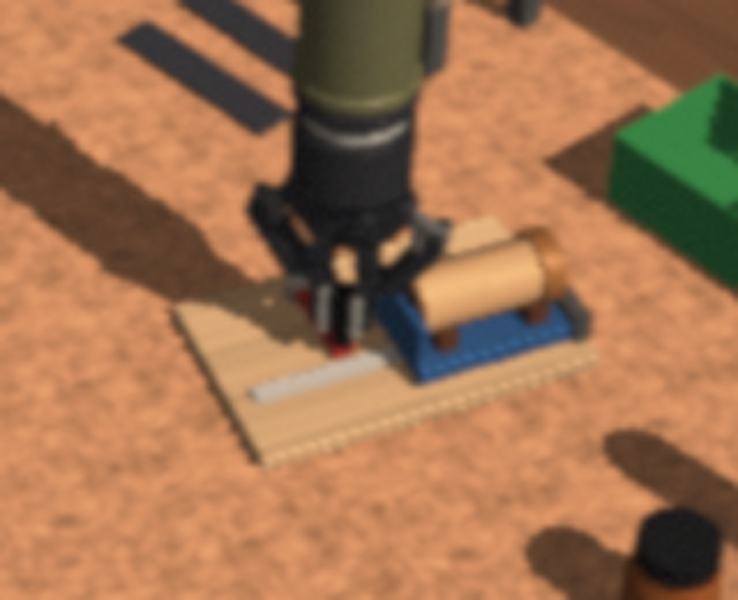

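>>> apply_moves(motion=[{"delta_pos":[0,0,0],"angular":[0,0,0],"fingers":0.5},{"delta_pos":[0,0,0],"angular":[0,0,0],"fingers":0.5},{"delta_pos":[0,0,-25],"angular":[0,0,0],"fingers":0.5},{"delta_pos":[0,0,-35],"angular":[0,0,0],"fingers":0.5},{"delta_pos":[0,0,-35],"angular":[0,0,10],"fingers":-1},{"delta_pos":[0,0,-35],"angular":[0,0,10],"fingers":-1},{"delta_pos":[0,0,-35],"angular":[0,0,10],"fingers":-1},{"delta_pos":[0,0,-35],"angular":[0,0,10],"fingers":-1},{"delta_pos":[0,0,0],"angular":[0,0,10],"fingers":-1},{"delta_pos":[0,0,0],"angular":[0,0,10],"fingers":-1}])

```text
time: 12.9
ee_pos: [575.9, -144.2, 245.6]
tool_rot: [0.7, 3.056, -0.001]
ft_force: [-0.2, 0.4, -0.3]
width: 1.001
```

```bash
python3 - <<'E'
from h import *
s=st();Rm=R.from_rotvec(s['tool_rot']).as_matrix()
d=Rm.T@(np.array([490,193,230])-s['ee_pos']);print(d,d/9, np.degrees(np.arctan2(Rm[1,0],Rm[0,0])))
p=manip.read_camera('top');q=manip.read_camera('side')
for P in(p,q):
  for n in('lever_peg','lever_pivot','push_face','barrel','gauge','gauge_post','jig'):
    print(n,[(round(d['score'],2),np.round(d['location'],1)) for d in manip.tip_of(P,n)][:2])
cv2.imwrite('pics/s4.png',cv2.resize(q['frame'][180:310,210:370,::-1],(738,600),interpolation=cv2.INTER_CUBIC))
cv2.imwrite('pics/t4.png',cv2.resize(p['frame'][130:260,230:360,::-1],(600,600),interpolation=cv2.INTER_CUBIC))
E
```

```text
t 12.9 tcp [ 575.9 -144.2  245.6] F [-0.2  0.4 -0.3] M [-0.03  0.02  0.03] w 1.001 q [-0.32  0.32  1.45  0.    1.37 -1.44]
[[-0.9, 0.435, 0.006], [0.435, 0.9, -0.002], [-0.006, 0.001, -1.0]]
[224.22769894 266.16326686  14.52035543] [24.91418877 29.57369632  1.61337283] 154.19011788151934
lever_peg [(0.5, array([ 572.4, -137.4,   56.5]))]
lever_pivot [(0.58, array([594.6, -74.5,  18.1])), (0.41, array([ 681.3, -415.7,   -1.7]))]
push_face [(0.73, array([ 600.4, -158. ,   39.9]))]
barrel [(0.86, array([ 648. , -177.6,   55.3])), (0.34, array([ 6.100e+02, -1.386e+02, -3.000e-01]))]
gauge [(0.76, array([529.1, 311.3,   2. ])), (0.66, array([487.7, 191.4,  -1.3]))]
gauge_post [(0.92, array([491.1, 190.4, 142.1])), (0.82, array([532.7, 314.3,  99.5]))]
jig [(0.93, array([ 611.9, -135.5,   -4.7]))]
lever_peg [(0.49, array([ 569.4, -141.7,   57.3]))]
lever_pivot [(0.63, array([589.9, -79.1,  16.4]))]
push_face [(0.9, array([ 601.7, -162.2,   39.3])), (0.63, array([761.6, 165.5,  -2.6]))]
barrel [(0.94, array([ 647.6, -175.3,   54.3])), (0.28, array([ 577.9, -416.7,    2.1]))]
gauge [(0.86, array([4.896e+02, 1.943e+02, 4.000e-01])), (0.59, array([528.2, 313.7,  -3. ]))]
gauge_post [(0.62, array([487.4, 192. , 140.3])), (0.47, array([529.8, 313.8, 102. ]))]
jig [(0.6, array([ 611.8, -137.3,   -0.7]))]
```

View pics/s4.png

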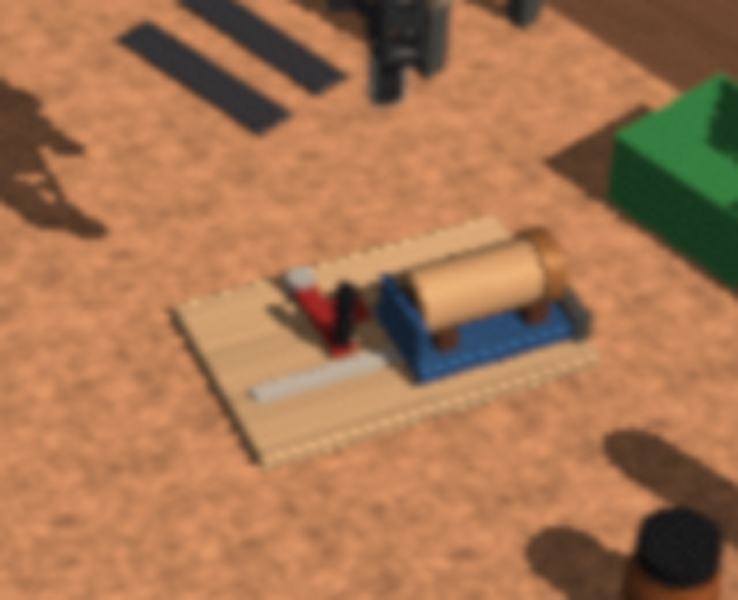

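View pics/t4.png

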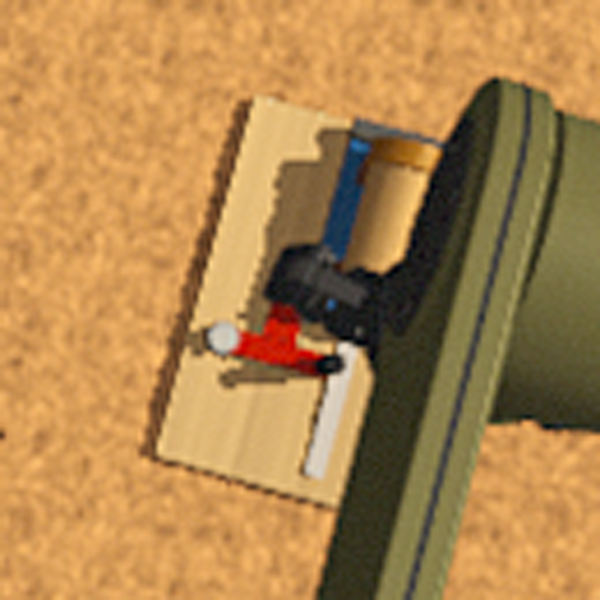

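>>> apply_moves(motion=[{"delta_pos":[25,29.4,0],"angular":[0,0,0],"fingers":-1},{"delta_pos":[25,29.4,0],"angular":[0,0,0],"fingers":-1},{"delta_pos":[25,29.4,0],"angular":[0,0,0],"fingers":-1},{"delta_pos":[25,29.4,0],"angular":[0,0,0],"fingers":-1},{"delta_pos":[25,29.4,0],"angular":[0,0,0],"fingers":-1},{"delta_pos":[25,29.4,0],"angular":[0,0,0],"fingers":-1},{"delta_pos":[25,29.4,0],"angular":[0,0,0],"fingers":-1},{"delta_pos":[25,29.4,0],"angular":[0,0,0],"fingers":-1},{"delta_pos":[25,29.4,0],"angular":[0,0,0],"fingers":-1},{"delta_pos":[0,0,0],"angular":[0,0,0],"fingers":-1},{"delta_pos":[0,0,0],"angular":[0,0,0],"fingers":-1}], squeeze=60)

```text
time: 15.08
ee_pos: [484.7, 191.6, 243.3]
tool_rot: [0.691, 3.064, -0.001]
ft_force: [-0.3, -0.6, -0.2]
width: 0.998
```

```bash
python3 - <<'E'
from h import *
s=st();Rm=R.from_rotvec(s['tool_rot']).as_matrix()
d=Rm.T@(np.array([489,192.4,126])-s['ee_pos']);print(d,np.degrees(np.arctan2(Rm[1,0],Rm[0,0])))
p=manip.read_camera('side')
cv2.imwrite('pics/s5.png',cv2.resize(p['frame'][80:240,130:300,::-1],(638,600),interpolation=cv2.INTER_CUBIC))
E
```

```text
t 15.07 tcp [484.7 191.6 243.3] F [-0.3 -0.6 -0.2] M [-0.01  0.   -0.04] w 0.998 q [ 0.3   0.22  1.6  -0.    1.32 -0.83]
[[-0.903, 0.429, 0.0], [0.429, 0.903, -0.001], [-0.0, -0.001, -1.0]]
[ -3.53723819   2.61949044 117.30725702] 154.59519132781628
```

View pics/s5.png

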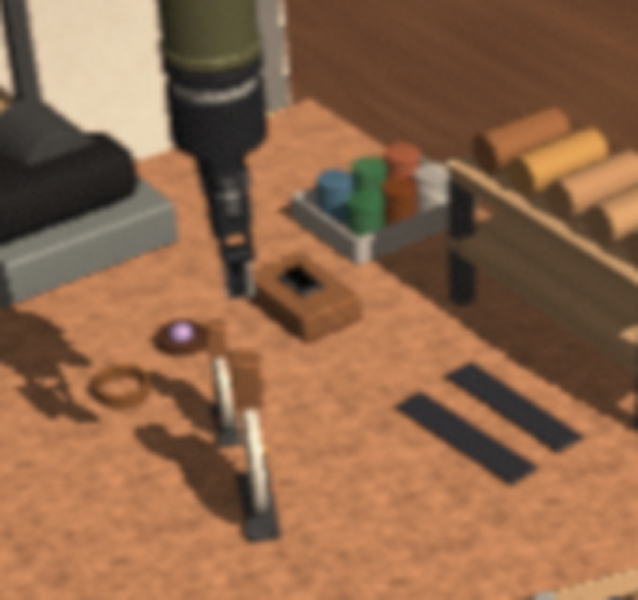

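>>> apply_moves(motion=[{"delta_pos":[-3.5,2.6,30],"angular":[0,0,0],"fingers":-1},{"delta_pos":[0,0,30],"angular":[0,0,0],"fingers":-1},{"delta_pos":[0,0,30],"angular":[0,0,0],"fingers":-1},{"delta_pos":[0,0,26],"angular":[0,0,0],"fingers":-1},{"delta_pos":[0,0,0],"angular":[0,0,0],"fingers":0.3},{"delta_pos":[0,0,0],"angular":[0,0,0],"fingers":1},{"delta_pos":[0,0,0],"angular":[0,0,0],"fingers":1},{"delta_pos":[0,0,0],"angular":[0,0,0],"fingers":1},{"delta_pos":[0,0,0],"angular":[0,0,0],"fingers":1}], squeeze=60)

```text
time: 16.25
ee_pos: [489.6, 192.4, 128.6]
tool_rot: [0.691, 3.062, 0.0]
ft_force: [-0.2, -3.1, 5.9]
width: 0.27
```

```bash
python3 - <<'E'
from h import *
st()
p=manip.read_camera('side')
cv2.imwrite('pics/s6.png',cv2.resize(p['frame'][80:240,130:300,::-1],(638,600),interpolation=cv2.INTER_CUBIC))
E
```

```text
t 16.25 tcp [489.6 192.4 128.6] F [-0.2 -3.1  5.9] M [-0.55  0.02 -0.04] w 0.27 q [ 0.29  0.34  1.75 -0.    1.05 -0.83]
[[-0.903, 0.429, 0.002], [0.429, 0.903, -0.0], [-0.002, 0.001, -1.0]]
```

View pics/s6.png

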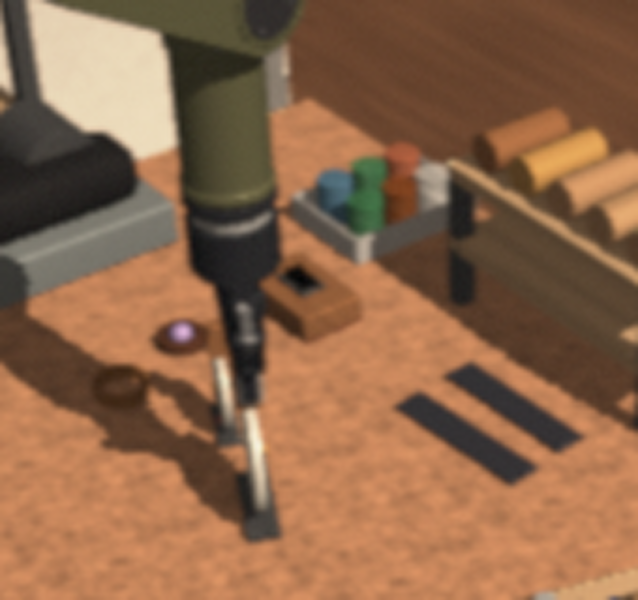

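>>> apply_moves(motion=[{"delta_pos":[0,0,-30],"angular":[0,0,0],"fingers":1},{"delta_pos":[0,0,-40],"angular":[0,0,0],"fingers":1},{"delta_pos":[0,0,-40],"angular":[0,0,0],"fingers":1},{"delta_pos":[0,0,-40],"angular":[0,0,9],"fingers":1},{"delta_pos":[0,0,-40],"angular":[0,0,10],"fingers":1},{"delta_pos":[0,0,-30],"angular":[0,0,10],"fingers":1},{"delta_pos":[0,0,0],"angular":[0,0,10],"fingers":1},{"delta_pos":[0,0,0],"angular":[0,0,10],"fingers":1},{"delta_pos":[0,0,0],"angular":[0,0,10],"fingers":1},{"delta_pos":[0,0,0],"angular":[0,0,10],"fingers":1},{"delta_pos":[0,0,0],"angular":[0,0,10],"fingers":1},{"delta_pos":[0,0,0],"angular":[0,0,10],"fingers":1},{"delta_pos":[0,0,0],"angular":[0,0,10],"fingers":1},{"delta_pos":[0,0,0],"angular":[0,0,10],"fingers":1}])

```text
time: 18.05
ee_pos: [488.0, 192.9, 346.5]
tool_rot: [-2.899, -1.208, 0.003]
ft_force: [-0.3, -0.8, -4.4]
width: 0.271
```

```bash
python3 - <<'E'
from h import *
s=st();Rm=R.from_rotvec(s['tool_rot']).as_matrix()
d=Rm.T@(np.array([400,-340,s['ee_pos'][2]])-s['ee_pos']);print(d,np.linalg.norm(d),np.degrees(np.arctan2(Rm[1,0],Rm[0,0])))
E
```

```text
t 18.05 tcp [488.  192.9 346.5] F [-0.3 -0.8 -4.4] M [ 0.04 -0.08 -0.01] w 0.271 q [0.3  0.17 1.41 0.   1.57 1.08]
[[0.704, 0.71, -0.002], [0.71, -0.704, -0.0], [-0.001, -0.001, -1.0]]
[-4.40420112e+02  3.12671794e+02  1.66613192e-01] 540.1236468370618 45.24571279707533
```

>>> apply_moves(motion=[{"delta_pos":[-33.9,24.05,0],"angular":[0,0,0],"fingers":1},{"delta_pos":[-33.9,24.05,0],"angular":[0,0,0],"fingers":1},{"delta_pos":[-33.9,24.05,0],"angular":[0,0,0],"fingers":1},{"delta_pos":[-33.9,24.05,0],"angular":[0,0,0],"fingers":1},{"delta_pos":[-33.9,24.05,0],"angular":[0,0,0],"fingers":1},{"delta_pos":[-33.9,24.05,0],"angular":[0,0,0],"fingers":1},{"delta_pos":[-33.9,24.05,0],"angular":[0,0,0],"fingers":1},{"delta_pos":[-33.9,24.05,0],"angular":[0,0,0],"fingers":1},{"delta_pos":[-33.9,24.05,0],"angular":[0,0,0],"fingers":1},{"delta_pos":[-33.9,24.05,0],"angular":[0,0,0],"fingers":1},{"delta_pos":[-33.9,24.05,0],"angular":[0,0,0],"fingers":1},{"delta_pos":[-33.9,24.05,0],"angular":[0,0,0],"fingers":1},{"delta_pos":[-33.9,24.05,0],"angular":[0,0,0],"fingers":1},{"delta_pos":[0,0,0],"angular":[0,-10,0],"fingers":1},{"delta_pos":[0,0,0],"angular":[0,-10,0],"fingers":1},{"delta_pos":[0,0,0],"angular":[0,0,0],"fingers":1},{"delta_pos":[0,0,0],"angular":[0,0,0],"fingers":1},{"delta_pos":[0,0,0],"angular":[0,0,0],"fingers":1}])

```text
time: 20.3
ee_pos: [402.9, -341.2, 347.7]
tool_rot: [2.738, 1.148, -0.48]
ft_force: [0.2, -0.3, -3.4]
width: 0.274
```

```bash
python3 - <<'E'
from h import *
s=st();Rm=R.from_rotvec(s['tool_rot']).as_matrix()
p=manip.read_camera('side')
G=Rm@np.diag([-1,1,-1]).astype(float);O=s['ee_pos']-128.6*G[:,2]
np.savez('v1.npz',frame=p['frame'],G=G,O=O,K=p['camera_matrix'],eye=p['eye'],ori=p['orientation'])
for n in('pointer_tip','mark_tip','gauge','gauge_post'):
    for d in manip.tip_of(p,n)[:2]: print(n,round(d['score'],2),np.round(d['location'],1),'gauge frame',np.round(G.T@(d['location']-O),1))
c=proj(p,O+66*G[:,2])[0];print(c)
u,v=np.round(c).astype(int)
cv2.imwrite('pics/s7.png',cv2.resize(p['frame'][v-50:v+50,u-50:u+50,::-1],(600,600),interpolation=cv2.INTER_CUBIC))
E
```

```text
t 20.3 tcp [ 402.9 -341.2  347.7] F [ 0.2 -0.3 -3.4] M [ 0.31 -0.29 -0.04] w 0.274 q [-0.55  0.22  1.4  -0.34  1.61  0.23]
[[0.659, 0.713, -0.238], [0.67, -0.701, -0.243], [-0.341, 0.001, -0.94]]
pointer_tip 0.57 [ 368.7 -367.9  250.3] gauge frame [ 7.3 -5.7 22.4]
mark_tip 0.36 [484.8 416.7  -3.5] gauge frame [-681.6 -473.1    2.3]
gauge 0.61 [ 376.  -368.5  225.8] gauge frame [-5.4 -0.1  0.9]
gauge 0.55 [531.9 311.5  -1.6] gauge frame [-641.5 -365.8  -10.3]
gauge_post 0.69 [ 405.9 -336.3  358.5] gauge frame [ -1.6  -1.3 140.7]
gauge_post 0.52 [532.  313.5 103.9] gauge frame [-607.  -367.1   89.4]
[289.51103638 259.20425188]
```

View pics/s7.png

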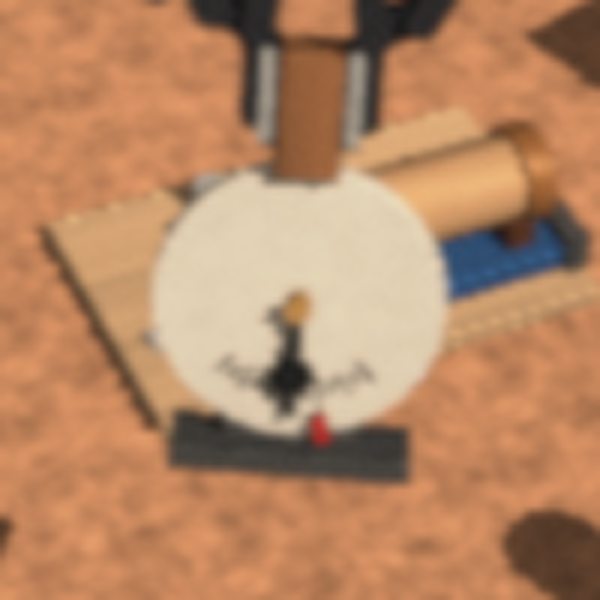

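```bash
python3 - <<'E'
from h import *
D=np.load('v1.npz');p=dict(frame=D['frame'],camera_matrix=D['K'],eye=D['eye'],orientation=D['ori']);G=D['G'];O=D['O']
f=D['frame'].astype(int)
def unp(uv,x):
    M=R.from_rotvec(p['orientation']).as_matrix();uv=np.atleast_2d(uv)
    d=np.c_[uv,np.ones(len(uv))]@np.linalg.inv(p['camera_matrix']).T@M.T
    e=G.T@(p['eye']-O);d=d@G;t=(x-e[0])/d[:,0];return (e+t[:,None]*d)[:,1:]
V,U=np.mgrid[0:384,0:512];reg=(abs(U-289)<30)&(abs(V-259)<35)
r,g,b=f[...,0],f[...,1],f[...,2]
red=reg&(r>120)&(g<90)&(b<90)&(r-g>70)&(V>270)
wh=reg&(r>170)&(g>160)&(b>130)
dk=reg&(r<60)&(V<279)&(V>262)
for x in(4,8,12):
    w=unp(np.c_[U[wh],V[wh]],x);h=cv2.minEnclosingCircle(w.astype(np.float32))
    R_=unp(np.c_[U[red],V[red]],x);q=r[red]-g[red];m=(R_*q[:,None]).sum(0)/q.sum()
    print(x,'disc',np.round(h[0],1),round(h[1],1),w[:,0].min().round(1),w[:,0].max().round(1),w[:,1].min().round(1),w[:,1].max().round(1),'red',m.round(1),R_.round(1).tolist() if x==8 else '')
    # angle about the disc centre in y (use vertical 66)
    cz=(w[:,1].max()+w[:,1].min())/2;cy=(w[:,0].max()+w[:,0].min())/2
    print(' ang',np.degrees(np.arctan2(m[0]-cy,cz-m[1])),np.degrees(np.arctan2(m[0],66-m[1])),cy,cz, 'hub',unp([[289.5-50+298/6+.0-.5+.0,259-50+308/6-.5]],x).round(1))
# down direction in gauge frame
print('down',G.T@np.array([0,0,-1]))
E
```

```text
4 disc [-1.1 71. ] 55.9 -54.1 53.7 16.4 123.8 red [10.3 16.8] 
 ang 11.191043787982986 11.847986968926199 -0.22192755347775162 70.09256820314565 hub [[-1.7 66.2]]
8 disc [-1.1 72.9] 55.7 -53.9 53.5 18.5 125.4 red [10.3 18.9] [[8.2, 22.4], [10.4, 22.6], [8.3, 19.9], [10.5, 20.1], [8.4, 17.5], [10.6, 17.7], [12.8, 17.8], [10.8, 15.2], [13.0, 15.4]]
 ang 11.191043787982991 12.337699231709191 -0.19307015269336958 71.95171532707448 hub [[-1.7 68.1]]
12 disc [-1.  74.7] 55.4 -53.6 53.3 20.6 127.1 red [10.3 20.9] 
 ang 11.191043787982997 12.870383765695276 -0.1642127519089911 73.81086245100326 hub [[-1.7 70. ]]
down [-3.40545687e-01 -6.14225526e-04 -9.40227769e-01]
```

>>> apply_moves(motion=[{"delta_pos":[0,0,0],"angular":[6.5,0,0],"fingers":1},{"delta_pos":[0,0,0],"angular":[6.5,0,0],"fingers":1},{"delta_pos":[0,0,0],"angular":[0,0,0],"fingers":1},{"delta_pos":[0,0,0],"angular":[0,0,0],"fingers":1},{"delta_pos":[0,0,0],"angular":[0,0,0],"fingers":1},{"delta_pos":[0,0,0],"angular":[0,0,0],"fingers":1},{"delta_pos":[0,0,0],"angular":[0,0,0],"fingers":1},{"delta_pos":[0,0,0],"angular":[0,0,0],"fingers":1},{"delta_pos":[0,0,0],"angular":[0,0,0],"fingers":1},{"delta_pos":[0,0,0],"angular":[0,0,0],"fingers":1}])

```text
time: 21.8
ee_pos: [403.5, -340.8, 347.3]
tool_rot: [-2.794, -1.108, 0.621]
ft_force: [1.2, 0.9, -2.9]
width: 0.273
```

```bash
cat > look.py <<'E'
import sys
from h import *
s=st();Rm=R.from_rotvec(s['tool_rot']).as_matrix()
p=manip.read_camera('side')
G=Rm@np.diag([-1,1,-1]).astype(float);O=s['ee_pos']-128.6*G[:,2]
np.savez(sys.argv[1]+'.npz',frame=p['frame'],G=G,O=O,K=p['camera_matrix'],eye=p['eye'],ori=p['orientation'])
dn=G.T@np.array([0,0,-1.]);print('pointer angle should be',np.degrees(np.arctan2(dn[1],-dn[2])),'pitch',np.degrees(np.arcsin(dn[0])),'gauge x yaw',np.degrees(np.arctan2(G[1,0],G[0,0])))
for n in('pointer_tip','mark_tip'):
    for d in manip.tip_of(p,n)[:2]: print(n,round(d['score'],2),np.round(d['location'],1),'gauge frame',np.round(G.T@(d['location']-O),1))
u,v=np.round(proj(p,O+66*G[:,2])[0]).astype(int)
h=30
cv2.imwrite(f'pics/{sys.argv[1]}.png',cv2.resize(p['frame'][v-h:v+h,u-h:u+h,::-1],(600,600),interpolation=cv2.INTER_CUBIC));print(u,v)
E
python3 look.py v2
```

```text
t 21.8 tcp [ 403.5 -340.8  347.3] F [ 1.2  0.9 -2.9] M [ 0.12 -0.56  0.01] w 0.273 q [-0.58  0.34  1.24 -0.3   1.85  0.19]
[[0.658, 0.642, -0.394], [0.671, -0.737, -0.08], [-0.342, -0.211, -0.916]]
pointer angle should be 13.005567293015021 pitch -20.001454525011823 gauge x yaw -134.44629329340623
pointer_tip 0.61 [ 365.9 -359.2  253.8] gauge frame [ 5.1  9.2 26.8]
283 258
```

View pics/v2.png

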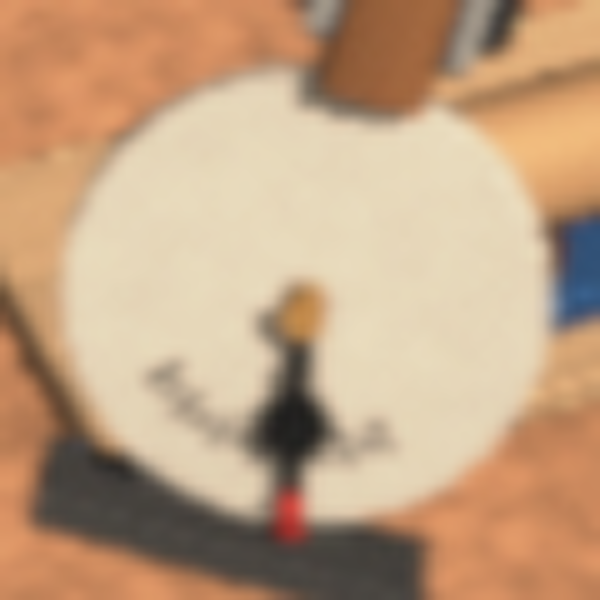

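```bash
cat > tgt.py <<'E'
import sys
from h import *
def T(th,yaw=165.,B=(648,-175.3,56),clear=0.,sx=0.):
    G=R.from_euler('ZX',[yaw,-th],degrees=True).as_matrix()
    O=np.array(B)+(22+clear)*G[:,2]+sx*G[:,0]
    return O+128.6*G[:,2],G@np.diag([-1.,1,-1])
E
python3 - <<'E'
from tgt import *
s=st();Rm=R.from_rotvec(s['tool_rot']).as_matrix()
X,Q=T(13,clear=40);print(X,Q.round(3).tolist())
rv=np.degrees(R.from_matrix(Rm.T@Q).as_rotvec());print(rv,np.linalg.norm(rv),rv/7)
d=Q.T@(X-s['ee_pos']);print(d,np.linalg.norm(d),d/9)
E
```

```text
t 21.95 tcp [ 403.5 -340.9  347.2] F [-0.8  0.8 -3.9] M [ 0.07 -0.53  0.01] w 0.274 q [-0.58  0.34  1.24 -0.3   1.85  0.19]
[[0.658, 0.642, -0.394], [0.671, -0.737, -0.08], [-0.342, -0.211, -0.916]]
[ 636.90295978 -216.7147179   241.71493435] [[0.966, -0.252, 0.058], [-0.259, -0.941, 0.217], [0.0, -0.225, -0.974]]
[10.55881251 31.11462445 54.30149781] 63.4685830978898 [1.50840179 4.44494635 7.75735683]
[ 193.35635052 -151.97457936  143.37739239] 284.675302241498 [ 21.48403895 -16.88606437  15.93082138]
```

>>> apply_moves(motion=[{"delta_pos":[0,0,0],"angular":[1.508,4.445,7.757],"fingers":1},{"delta_pos":[0,0,0],"angular":[1.508,4.445,7.757],"fingers":1},{"delta_pos":[0,0,0],"angular":[1.508,4.445,7.757],"fingers":1},{"delta_pos":[0,0,0],"angular":[1.508,4.445,7.757],"fingers":1},{"delta_pos":[0,0,0],"angular":[1.508,4.445,7.757],"fingers":1},{"delta_pos":[0,0,0],"angular":[1.508,4.445,7.757],"fingers":1},{"delta_pos":[0,0,0],"angular":[1.508,4.445,7.757],"fingers":1},{"delta_pos":[21.5,-16.9,15.9],"angular":[0,0,0],"fingers":1},{"delta_pos":[21.5,-16.9,15.9],"angular":[0,0,0],"fingers":1},{"delta_pos":[21.5,-16.9,15.9],"angular":[0,0,0],"fingers":1},{"delta_pos":[21.5,-16.9,15.9],"angular":[0,0,0],"fingers":1},{"delta_pos":[21.5,-16.9,15.9],"angular":[0,0,0],"fingers":1},{"delta_pos":[21.5,-16.9,15.9],"angular":[0,0,0],"fingers":1},{"delta_pos":[21.5,-16.9,15.9],"angular":[0,0,0],"fingers":1},{"delta_pos":[21.5,-16.9,15.9],"angular":[0,0,0],"fingers":1},{"delta_pos":[21.5,-16.9,15.9],"angular":[0,0,0],"fingers":1},{"delta_pos":[0,0,0],"angular":[0,0,0],"fingers":1},{"delta_pos":[0,0,0],"angular":[0,0,0],"fingers":1},{"delta_pos":[0,0,0],"angular":[0,0,0],"fingers":1}])

```text
time: 24.32
ee_pos: [636.6, -217.3, 242.6]
tool_rot: [-2.892, 0.381, -0.044]
ft_force: [-0.0, 0.0, -3.0]
width: 0.271
```

```bash
python3 look.py v3; python3 - <<'E'
from tgt import *
s=manip.read_state();Rm=R.from_rotvec(s['tool_rot']).as_matrix()
X,Q=T(13,clear=0);print(Rm.T@(X-s['ee_pos']),np.degrees(R.from_matrix(Rm.T@Q).as_rotvec()))
D=np.load('v3.npz');f=D['frame'];cv2.imwrite('pics/s8.png',cv2.resize(f[150:310,210:400,::-1],(712,600),interpolation=cv2.INTER_CUBIC))
E
```

```text
t 24.32 tcp [ 636.6 -217.3  242.6] F [-0.  0. -3.] M [-0.3   0.04 -0.02] w 0.271 q [-0.51  0.46  1.26  0.22  1.48  1.3 ]
[[0.966, -0.253, 0.059], [-0.259, -0.941, 0.216], [0.0, -0.224, -0.975]]
pointer angle should be 12.956248799501184 pitch 0.023981856763815007 gauge x yaw 164.96980347423187
pointer_tip 0.68 [ 679.1 -414.8   -2.1] gauge frame [-92.2 230.  -69.6]
pointer_tip 0.54 [ 629.6 -202.9  139.7] gauge frame [10.5 11.3 25.6]
319 215
[ 0.04139674 -0.36744973 41.12109797] [ 0.02622149 -0.0586453  -0.03315584]
```

View pics/s8.png

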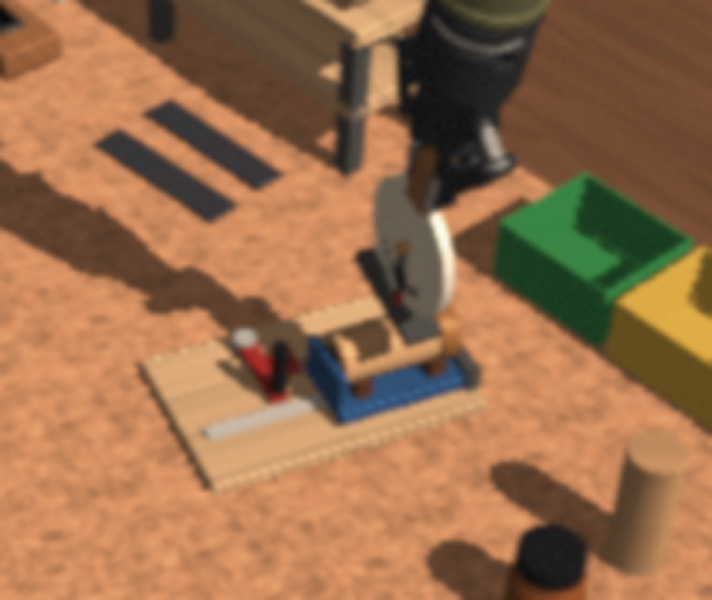

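View pics/v3.png

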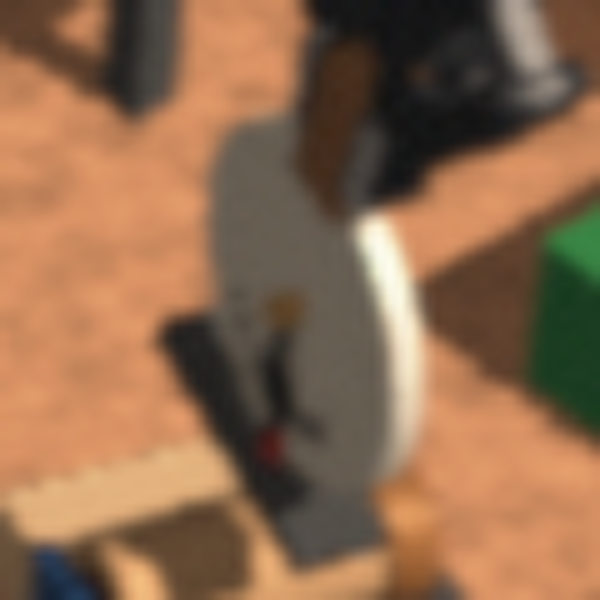

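>>> apply_moves(motion=[{"delta_pos":[0,0,10],"angular":[0,0,0],"fingers":1},{"delta_pos":[0,0,10],"angular":[0,0,0],"fingers":1},{"delta_pos":[0,0,9],"angular":[0,0,0],"fingers":1},{"delta_pos":[0,0,5],"angular":[0,0,0],"fingers":1},{"delta_pos":[0,0,1],"angular":[0,0,0],"fingers":1},{"delta_pos":[0,0,1],"angular":[0,0,0],"fingers":1},{"delta_pos":[0,0,0],"angular":[0,0,0],"fingers":1},{"delta_pos":[0,0,0],"angular":[0,0,0],"fingers":1}])

```text
time: 25.48
ee_pos: [639.3, -208.9, 207.4]
tool_rot: [-2.892, 0.381, -0.044]
ft_force: [0.2, -0.4, -3.6]
width: 0.272
```

```bash
python3 -c "
from h import *
st()
for i in range(3): manip.read_camera('side');print(np.round(manip.read_state()['ft_force'],2))
D=manip.read_camera('side');f=D['frame'];cv2.imwrite('pics/s9.png',cv2.resize(f[150:310,210:400,::-1],(712,600),interpolation=cv2.INTER_CUBIC))"
```

```text
t 25.48 tcp [ 639.3 -208.9  207.4] F [ 0.2 -0.4 -3.6] M [-0.27  0.03  0.01] w 0.272 q [-0.5   0.48  1.31  0.22  1.41  1.29]
[[0.966, -0.252, 0.059], [-0.259, -0.941, 0.217], [0.001, -0.225, -0.974]]
[-0.84 -0.87 -4.39]
[-0.15 -0.76 -3.62]
[-0.2  -0.08 -3.62]
```

View pics/s9.png

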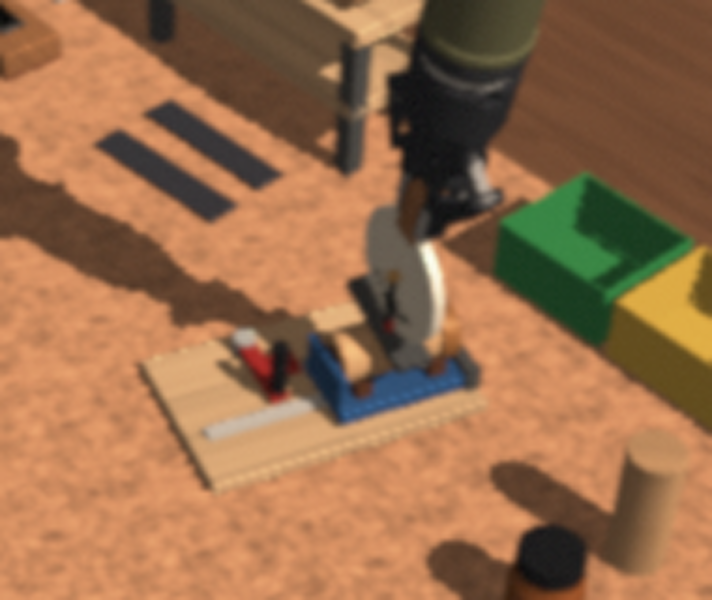

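>>> apply_moves(motion=[{"delta_pos":[0,0,1],"angular":[0,0,0],"fingers":1},{"delta_pos":[0,0,1],"angular":[0,0,0],"fingers":1},{"delta_pos":[0,0,1],"angular":[0,0,0],"fingers":1},{"delta_pos":[0,0,0],"angular":[0,0,0],"fingers":1}])

```text
time: 26.18
ee_pos: [639.2, -208.1, 203.9]
tool_rot: [-2.891, 0.38, -0.043]
ft_force: [0.3, -0.3, -4.5]
width: 0.272
```

>>> apply_moves(motion=[{"delta_pos":[0,0,1],"angular":[0,0,0],"fingers":1},{"delta_pos":[0,0,0],"angular":[0,0,0],"fingers":1}])

```text
time: 26.42
ee_pos: [639.3, -207.9, 203.1]
tool_rot: [-2.891, 0.38, -0.043]
ft_force: [-0.1, -0.9, -3.8]
width: 0.274
```

>>> apply_moves(motion=[{"delta_pos":[0,0,1],"angular":[0,0,0],"fingers":1},{"delta_pos":[0,0,0],"angular":[0,0,0],"fingers":1}])

```text
time: 26.68
ee_pos: [639.5, -207.9, 202.7]
tool_rot: [-2.892, 0.38, -0.044]
ft_force: [-0.5, 0.0, 0.4]
width: 0.275
```

>>> apply_moves(motion=[{"delta_pos":[0,0,0.5],"angular":[0,0,0],"fingers":1},{"delta_pos":[0,0,0],"angular":[0,0,0],"fingers":1},{"delta_pos":[0,0,0],"angular":[0,0,0],"fingers":1},{"delta_pos":[0,0,0],"angular":[0,0,0],"fingers":1},{"delta_pos":[0,0,0],"angular":[0,0,0],"fingers":1},{"delta_pos":[0,0,0],"angular":[0,0,0],"fingers":1},{"delta_pos":[0,0,0],"angular":[0,0,0],"fingers":1},{"delta_pos":[0,0,0],"angular":[0,0,0],"fingers":1}])

```text
time: 27.68
ee_pos: [639.7, -207.9, 202.6]
tool_rot: [-2.892, 0.38, -0.045]
ft_force: [-3.0, -0.8, 6.4]
width: 0.273
```

```bash
python3 look.py v4; python3 - <<'E'
from g import *
for i in range(3): manip.read_camera('side');print(np.round(manip.read_state()['ft_force'],2))
p=manip.read_camera('side');t=manip.read_camera('top');D=np.load('v4.npz');G0,O0=D['G'],D['O']
f=p['frame'];cv2.imwrite('pics/s10.png',cv2.resize(f[180:270,270:370,::-1],(666,600),interpolation=cv2.INTER_CUBIC))
print('barrel frame of predicted origin',R.from_euler('z',-15,degrees=True).as_matrix().T@(O0-np.array([648,-175.3,56])))
for P,nm in((p,'side'),(t,'top')):
  for n in('gauge','barrel','lever_peg','push_face','gauge_post','pointer_tip','mark_tip'):
    print(nm,n,[(round(d['score'],2),np.round(d['location'],1)) for d in manip.tip_of(P,n)][:2])
E
```

```text
t 27.68 tcp [ 639.7 -207.9  202.6] F [-3.  -0.8  6.4] M [-0.1   0.52  0.12] w 0.273 q [-0.5   0.48  1.32  0.22  1.4   1.29]
[[0.966, -0.252, 0.059], [-0.259, -0.941, 0.217], [0.001, -0.225, -0.974]]
pointer angle should be 12.977962314006485 pitch 0.0802807478904266 gauge x yaw 165.00082113251776
pointer_tip 0.39 [ 636.8 -188.6   97.9] gauge frame [ 7.9  6.1 22.5]
317 224
[-2.12 -1.8   5.59]
[-2.31 -2.82  5.08]
[-2.49 -0.36  5.68]
barrel frame of predicted origin [ 0.5749341  -4.77041364 21.32286234]
side gauge [(0.67, array([ 649.9, -177.6,   78.8])), (0.5, array([ 5.312e+02,  3.125e+02, -4.000e-01]))]
side barrel [(0.62, array([ 647.8, -175.4,   58.9]))]
side lever_peg [(0.59, array([ 572.8, -143.5,   59.5])), (0.37, array([590.2, -76.9,  14.6]))]
side push_face [(0.78, array([ 600. , -161.1,   42. ])), (0.33, array([ 5.773e+02, -4.178e+02, -1.000e-01]))]
side gauge_post [(0.66, array([ 637.9, -212.4,  213.6])), (0.44, array([529.9, 314.2,  99.7]))]
side pointer_tip [(0.57, array([759. , 168.3,  -4.8])), (0.42, array([ 635.6, -188.8,   96.5]))]
side mark_tip []
top gauge [(0.66, array([ 647.1, -181. ,   77.9])), (0.59, array([526.3, 310.4,  -1.8]))]
top barrel [(0.7, array([ 652.3, -175.3,   60.8]))]
top lever_peg [(0.57, array([ 573.7, -138.4,   54.7]))]
top push_face [(0.75, array([ 601.9, -157.5,   34.9])), (0.54, array([758. , 162.4,  -0.8]))]
top gauge_post [(0.78, array([ 640.6, -212.1,  216.8])), (0.59, array([534.1, 312.5,  98.5]))]
top pointer_tip []
top mark_tip [(0.56, array([596.1, -74.7,  19.1]))]
```

View pics/s10.png

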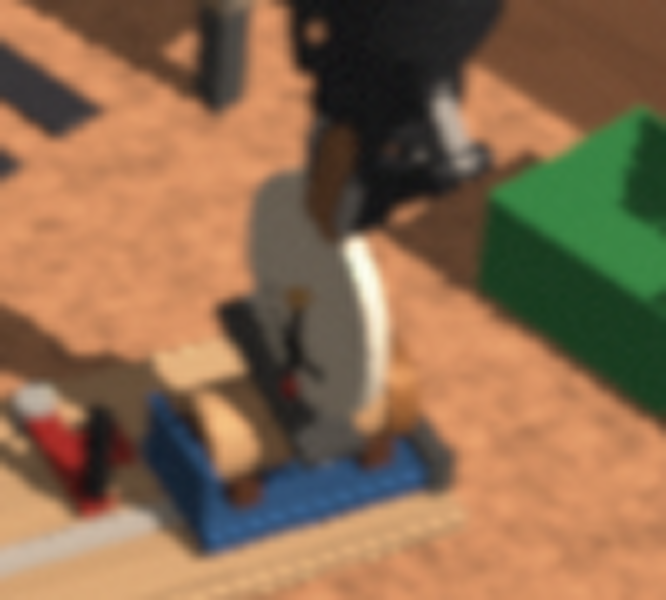

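View pics/v4.png

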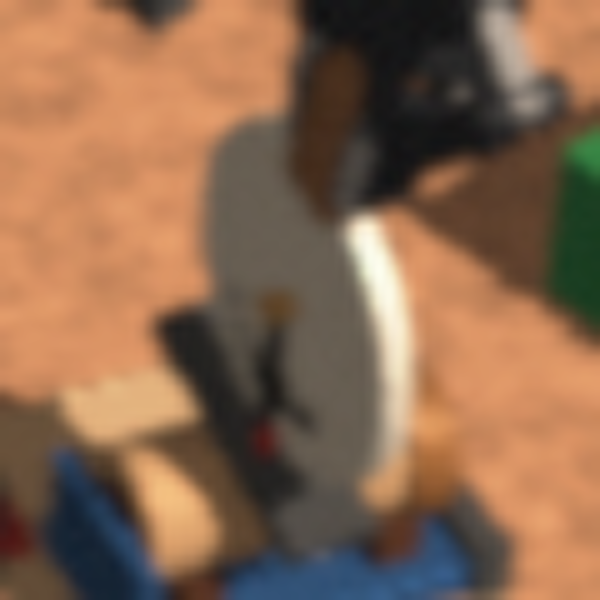

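>>> apply_moves(motion=[{"delta_pos":[0,0,-0.4],"angular":[0,0,0],"fingers":1},{"delta_pos":[0,0,0],"angular":[0,0,0],"fingers":1},{"delta_pos":[0,0,0],"angular":[0,0,0],"fingers":1},{"delta_pos":[0,0,0],"angular":[0,0,0],"fingers":1},{"delta_pos":[0,0,0],"angular":[0,0,0],"fingers":1},{"delta_pos":[0,0,0],"angular":[0,0,0],"fingers":1}])

```text
time: 29.52
ee_pos: [639.6, -207.9, 202.6]
tool_rot: [-2.892, 0.381, -0.045]
ft_force: [-2.3, -1.6, 5.4]
width: 0.269
```

```bash
python3 look.py v5; python3 - <<'E'
from h import *
for i in range(4): manip.read_camera('top');print(np.round(manip.read_state()['ft_force'],2))
a=np.load('v2.npz')['frame'];
# hi-zoom pointer/mark area
f=np.load('v5.npz')['frame'];u,v=proj(dict(camera_matrix=np.load('v5.npz')['K'],eye=np.load('v5.npz')['eye'],orientation=np.load('v5.npz')['ori']),np.load('v5.npz')['O']+40*np.load('v5.npz')['G'][:,2])[0].round().astype(int)
c=cv2.convertScaleAbs(f[v-15:v+15,u-15:u+15,::-1],alpha=2);cv2.imwrite('pics/z5.png',cv2.resize(c,(600,600),interpolation=cv2.INTER_CUBIC))
E
```

```text
t 29.52 tcp [ 639.6 -207.9  202.6] F [-2.3 -1.6  5.4] M [-0.08  0.43  0.1 ] w 0.269 q [-0.5   0.48  1.32  0.22  1.4   1.29]
[[0.966, -0.252, 0.059], [-0.259, -0.941, 0.217], [0.001, -0.225, -0.974]]
pointer angle should be 12.986923187351627 pitch 0.05707785002451623 gauge x yaw 165.00145490966065
pointer_tip 0.63 [ 638.1 -212.9  213.6] gauge frame [  0.2   2.6 140.5]
pointer_tip 0.38 [ 638.2 -191.4   97.9] gauge frame [ 5.8  8.4 23.1]
317 224
[-1.85 -1.3   6.23]
[-2.04 -1.01  5.03]
[-1.82 -1.25  4.97]
[-1.38 -1.86  5.24]
```

View pics/z5.png

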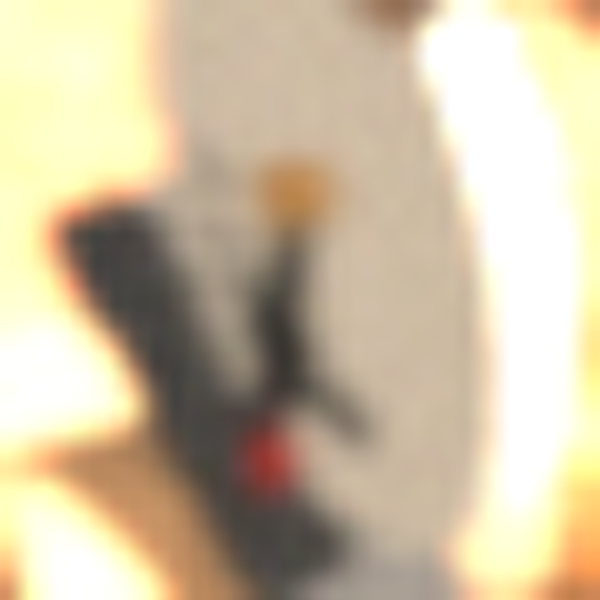

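```bash
python3 -c "
from cell import manip
print(manip.finish_job(),manip.read_state()['time'])"
```

```text
the job is handed in; nothing more can be done
the job is handed in; nothing more can be done
```

The job is handed in with the gauge still held on the barrel; no verdict was reported, so what follows is from my own last checks.

- **Carriage:** I pushed it home until the arm stopped moving and the force rose to about 11 N. The cameras then put the barrel about 1 mm from its expected home position.
- **Lever:** I gripped the peg and swung the lever round to its stop. I worked out about 1.55 rad from the peg's position, and the force rose to 8 N there. The later camera views still show it locked.
- **Mark angle:** I held the gauge up facing the side camera and leaned it 13°. The pointer settled right on the red mark.
- **Gauge on the barrel:**
  - **Position:** By calculation, the gauge is about 1 mm from the barrel's middle along its length and about 5 mm to the side. It is square across it, with pitch below 0.1°, at a 13° lean.
  - **Contact and grip:** Contact is steady at about 9 N, with the grip set to 60 N.
  - **Pointer:** The last side picture shows the pointer running into the mark.
- **Other things on the bench:** I did not touch any of them on purpose. I took no separate measurement that they stayed put.

**Disagreements:**
- The trained network never found the mark's tip, so I set the lean from the pictures and the calibration.
- A first pixel estimate of the mark's angle gave 11° to 14°, depending on how far in front of the dial I took the mark to be.
- At the end there was also about 2 N of sideways force at the contact.

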